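# Take the lid off the capsule caddy and stand it to drain

## Task

The wooden lid of the small steel caddy for used coffee capsules has to come off for washing-up. Swing the lid up on its hinge until it stands upright with its lugs still seated on the hinge rod, then lift it straight up off the rod, and stand it upright, handle uppermost, between the two wire hoops of the low draining stand beside it, lugs down on the wooden base, and let go. Leave the sugar tin and the pepper mill where they stand.

Things in the scene. Friction and masses are not known exactly. Their poses are not given: they have to be found in the camera images.
- lid: Loose wooden lid, 0.22 kg, closed on the fixed steel caddy. Origin: middle of the hinge rod's axis. Closed: x to the caddy's back, y along the rod, z up; upright: x down. Plate 8 thick, 138 wide, x -10 to -128. Two lugs at y = +-34 (14 wide, 18 thick, ending at x = +12) have 10 wide slots open to +x over the rod; upright they open downward, and a lift of 16 or more frees the lid.
- lid_handle (a point): Centre of the lid's T handle, at (-168, 0, 0) in the lid's frame: a round bar along the lid's y, 16 in diameter, 44 long over its half-round ends, on a 14 wide stem, 40 clear of the plate. Pinched end to end along y by fingers pointing down, it turns between them as the lid swings, so one grasp does all; grip friction may leave the lid hanging 10 degrees askew.
- hinge_rod (a point): Middle of the fixed 8 mm hinge rod (z = 0.094) behind the caddy, an open box 110 deep, 130 wide, 90 high; axes as the closed lid's. The lid turns freely on it. Two stops behind it, up to 24 above it, hold the lid about 7 degrees past upright. A lip under the lid, inside the front wall, stops the closed lid being pulled forward.
- stand_slot (a point): Top of the fixed draining stand's wooden base (100 x 150 x 16 high), midway between its two steel wire hoops. x across the slot, y along it, z up. Hoops 126 long, up to 83 above the worktop, upright and 24 apart in the clear up to 55, then flaring to 62 apart. The lid stands on its lug ends: lid origin 12 and handle 180 above this point; it may lean about 15 degrees on a hoop.
- sugar_tin: Bystander: round white sugar tin with a wooden lid and knob, 68 in diameter, 100 high, standing on the worktop. Origin: centre of its underside.
- pepper_mill: Bystander: turned wooden pepper mill, 58 in diameter, 130 high, standing on the worktop. Origin: centre of its underside.

How it is judged:
On the way, in this order (a step that is already met when the one before it is completed fails the run):
1. the lid stands upright (within 20 degrees) with its lugs still on the hinge rod (within 15 mm of where they were) (angle between lid's own z axis and vertical between 1.22 and 1.92 rad and distance of lid from where it was at the start of the episode below 0.015 m), for 0.2 s.
2. the upright lid has been lifted off: its lugs are 20 mm or more above the rod, the lid still within 30 degrees of upright (angle between lid's own z axis and vertical between 1.05 and 2.09 rad and height (world z) of lid above 0.114 m), for 0.1 s.
At the end, for the whole second after the job is handed in: The lid stands in the draining stand, handle uppermost, within 25 degrees of upright, its lugs on the wooden base between the hoops (lid origin within 20 mm across and 35 mm along the slot, and at most 25 mm above the base), at rest and released (x of lid in the frame of stand_slot between -0.02 and 0.02 m and y of lid in the frame of stand_slot between -0.035 and 0.035 m and z of lid in the frame of stand_slot between 0 and 0.025 m and angle between lid's own z axis and vertical between 1.13 and 2.01 rad and angle between lid's own x axis and vertical above 2.6 rad and linear speed of lid below 0.02 m/s); the robot touches nothing.
It fails at once if the sugar tin or the pepper mill is moved by more than 30 mm or tipped (distance of any of sugar_tin, pepper_mill from where it was at the start of the episode above 0.03 m or angle between any of sugar_tin, pepper_mill's own z axis and vertical above 0.5 rad).
It also fails if it takes over 51 s, if anything falls off the work surface, if the arm or the gripper's body presses on something with over 40 N, if the wrist force passes 120 N, or if a joint passes its speed limit or range.

## Robot

A 6-joint arm with a two-finger parallel gripper is mounted at the origin on a cart in front of the work surface, level with it; the furniture and walls round the work are solid. World frame = base frame: x ahead of the robot, y to its left, z up, the work surface at z = 0. Lengths are in m, angles in rad, forces in N, time in s.
With the tool pointing down it reaches from about 0.25 to 0.775 m from the base axis. Payload 4 kg.
Tool frame: the origin (TCP) lies between the finger pads; the fingertips stand 14 mm ahead of it and the grasp point (between the pads) lies 5 mm behind it; z points along the fingers, y is the line along which they close (so a half turn about z gives the same grasp; the last joint's range is limited). The gripper opens to 94 mm and grips with 3 to 60 N. Pads are 16 mm wide; open, the fingers measure 119 mm over their backs; the gripper's body (75 mm by 177 mm) begins 78 mm behind the grasp point.
Start: joints at [1.003, 0.087, 1.371, -0, 1.684, -0.103], TCP at [0.247, 0.492, 0.22] pointing down, gripper open.
Joint ranges: [-3.1, 3.1], [-0.76, 2.03], [0.27, 2.55], [-1.08, 4.22], [0.17, 2.65], [-2.57, 2.57]. Speed limits (rad/s): [2.79, 2.79, 3.14, 3.14, 3.14, 3.14].

## Interface

Orientations are given as [roll, pitch, yaw] about the fixed x, y, z axes, in that order (R = Rz(yaw) Ry(pitch) Rx(roll)).
In Python, from bench import robot, snapshot gives the robot as it stands.
- The arm moves only by the tool carry_out, never from a script. Its argument "motion" is text: rows parted by semicolons, each of 4 numbers parted by spaces: the shift along the tool's x, y, z each as a share of 0.15 m, from -1 to 1, then the turn about the tool's z as a share of 180 degrees, from -1 to 1. A call has exactly 8 rows; each row is the pose to reach, as a shift and turn from the pose commanded when the call began, along the tool's axes at that moment, turning the shorter way round; what a row does not reach only later rows make up. A row lasts 1/10 s, in which the tool goes at most 50 mm and 8.59 degrees, less where a joint would pass 70% of its speed; a pose out of reach is approached as far as the arm can. A call with a number of a shift or a turn outside -1 to 1 is refused whole. A call with a gripper value outside its range is refused whole. "grip" is the opening, from -1 (shut) to 1 (fully open), set as the call begins (left out, the last holds). The fingers move at their own pace and stop on an object; the grip force is fixed at half the most. Time passes only in rows, so rows that repeat a pose let the fingers close, or fill a call up. It gives the time, the measured TCP pose, the force, the opening and the grip force at its end, in the units of the state.
- robot.get_obs(): the state, without advancing time (a new reading comes with each control period).
- snapshot(name): name is "side" or "top"; returns a dict with "image" (384x512x3 uint8, red, green, blue), "fx", "fy", "cx", "cy" (pixels), "pose" (4x4, takes a point from camera to world coordinates). Camera axes: x right, y up, looking along -z (the intrinsics and any distortion apply to the point x, -y, -z); pixel columns grow to the right and rows downward; lengths in m; the calibration is good to about 2 mm. A picture is of the moment at which its call begins. There is no depth.
- robot.close_job(): hands the job in; it is judged then, once.
The state is a dict: "time": time; "joint_positions": joint angles; "qvel": joint speeds; "joint_torque": joint torques, N m; "tool_pos": TCP position; "ee_rot": TCP orientation; "wrist_force": force on the tool from outside, world axes, zero at the start; "wrist_torque": the same for the moment, N m; "width": finger opening in m; "finger_force": force on a finger pad.
Only numpy, scipy, OpenCV 4.12 (cv2) and the standard library are available. Lean on these libraries where they do the work, as an engineer would, in place of code of your own. Each camera call takes 0.05 s, during which the arm holds its last target. There are 200 camera calls.

## Working session

There is one attempt and no reset: what is moved stays moved. The work goes in short steps, Python scripts to look and compute and a tool call to move; the robot and the scene stay as the last step left them, time stands still between calls to the robot, and variables do not carry over. Pictures are saved under pics/ and viewed, at most 10 in all, crops included, and the job is handed in when it is done.

Besides the shell and the picture viewer there is one more tool, called after "Call:" by a JSON object that holds its "op" and its "data". carry_out: Moves the arm, as the interface text tells. Shift numbers are shares of 0.15 m and turn numbers shares of 180 degrees, none past 1 either way. Its arguments: {"type":"object","properties":{"motion":{"type":"string"},"grip":{"type":"number"}},"required":["motion"]}

```bash
mkdir -p pics
cat > h.py <<'E'
import numpy as np,cv2,pickle
from bench import robot,snapshot
def snap(n,f):
    s=snapshot(n); cv2.imwrite('pics/'+f+'.png',s['image'][:,:,::-1]); pickle.dump(s,open('pics/'+f+'.pkl','wb')); return s
def ray(s,u,v):
    d=np.array([(u-s['cx'])/s['fx'],-(v-s['cy'])/s['fy'],-1.]); P=np.array(s['pose']); return P[:3,3],P[:3,:3]@d
def atz(s,u,v,z):
    o,d=ray(s,u,v); return o+d*(z-o[2])/d[2]
def proj(s,p):
    P=np.array(s['pose']); c=P[:3,:3].T@(np.array(p)-P[:3,3]); return s['cx']+s['fx']*c[0]/-c[2], s['cy']+s['fy']*c[1]/c[2]
E
python3 - <<'E'
from h import *
for n in('top','side'):
    s=snap(n,n+'0'); print({k:v for k,v in s.items() if k!='image'})
print(robot.get_obs())
a=[cv2.imread(f'pics/{n}0.png') for n in('top','side')]
E
```

```text
{'fx': 352.03121792084505, 'fy': 352.03121792084505, 'cx': 260.705871152328, 'cy': 188.02090188604055, 'pose': array([[-0.01612294,  0.9897393 , -0.14197241,  0.37336412],
       [-0.99978765, -0.01413576,  0.01499448, -0.1120789 ],
       [ 0.01283373,  0.14218402,  0.98975704,  1.22187337],
       [ 0.        ,  0.        ,  0.        ,  1.        ]])}
{'fx': 452.951196868703, 'fy': 452.951196868703, 'cx': 253.48879388772474, 'cy': 197.17579961148357, 'pose': array([[ 0.87379381,  0.16376481, -0.45789241, -0.0562405 ],
       [-0.48588495,  0.33274302, -0.80820659, -1.15389477],
       [ 0.02000471,  0.92868895,  0.37031965,  0.55694271],
       [ 0.        ,  0.        ,  0.        ,  1.        ]])}
{'time': 0.1, 'joint_positions': array([ 1.00286543e+00,  8.79225749e-02,  1.37202550e+00,  6.20441163e-06,
        1.68356985e+00, -1.03092642e-01]), 'qvel': array([-2.30714334e-03, -2.71261009e-03, -3.61213015e-03, -1.14328686e-03,
        9.24252737e-04, -5.67355667e-06]), 'joint_torque': array([ 2.11528939e-03, -3.41257596e+01, -3.03299296e+01,  7.20307580e-02,
        3.05471546e-02, -1.07421251e-04]), 'tool_pos': array([0.24632075, 0.49128051, 0.21843788]), 'ee_rot': array([-3.13967824e+00, -2.04263004e-04,  2.67675489e+00]), 'wrist_force': array([-0.19694005,  0.37915495,  0.64284345]), 'wrist_torque': array([-0.00493734,  0.02278367, -0.01142189]), 'finger_force': 0.0, 'width': 0.09429345686270096}
```

View pics/top0.png

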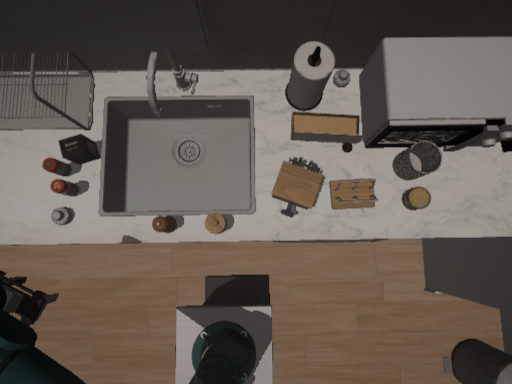

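View pics/side0.png

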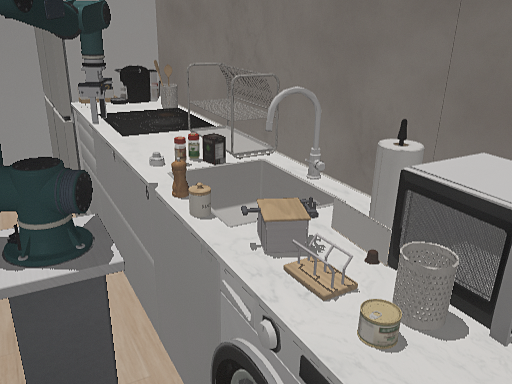

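The caddy is near (298,185) in the top view with the handle towards the robot at (289,209), and the stand near (353,194). The sugar tin is at (215,223) and the mill at (163,224). I'll enlarge the area to get exact pixels.

Run:
```python
import cv2,numpy as np
a=cv2.imread('pics/top0.png')[145:235,262:392]; b=cv2.imread('pics/side0.png')[185:305,235:365]
a=cv2.resize(a,None,fx=6,fy=6,interpolation=cv2.INTER_CUBIC);b=cv2.resize(b,None,fx=5,fy=5,interpolation=cv2.INTER_CUBIC)
a=cv2.convertScaleAbs(a,alpha=1.4,beta=15); b=cv2.convertScaleAbs(b,alpha=1.4,beta=15)
for im,f,o in((a,6,(262,145)),(b,5,(235,185))):
    for u in range(0,im.shape[1],10*f): cv2.putText(im,str(o[0]+u//f),(u,10),0,.35,(0,0,255));cv2.line(im,(u,12),(u,18),(0,0,255))
    for v in range(0,im.shape[0],10*f): cv2.putText(im,str(o[1]+v//f),(0,v+4),0,.35,(0,0,255));cv2.line(im,(24,v),(30,v),(0,0,255))
cv2.imwrite('pics/a.png',a);cv2.imwrite('pics/b.png',b)
```

```text
(no output)
```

View pics/a.png

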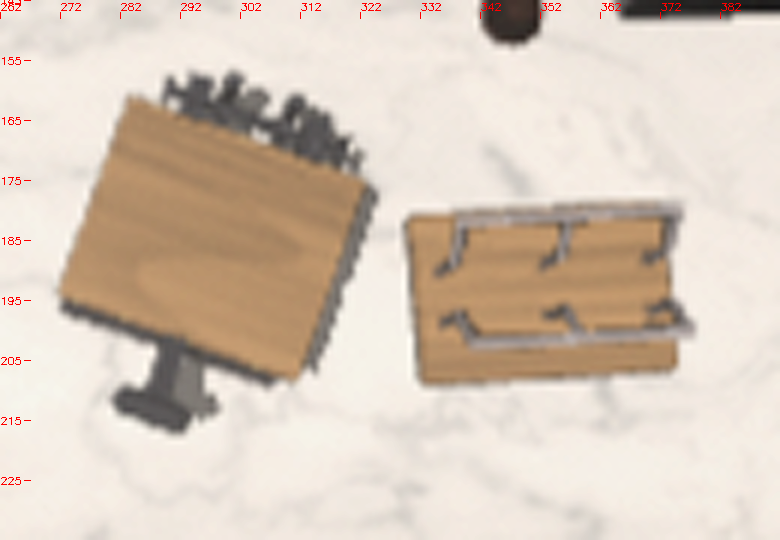

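View pics/b.png

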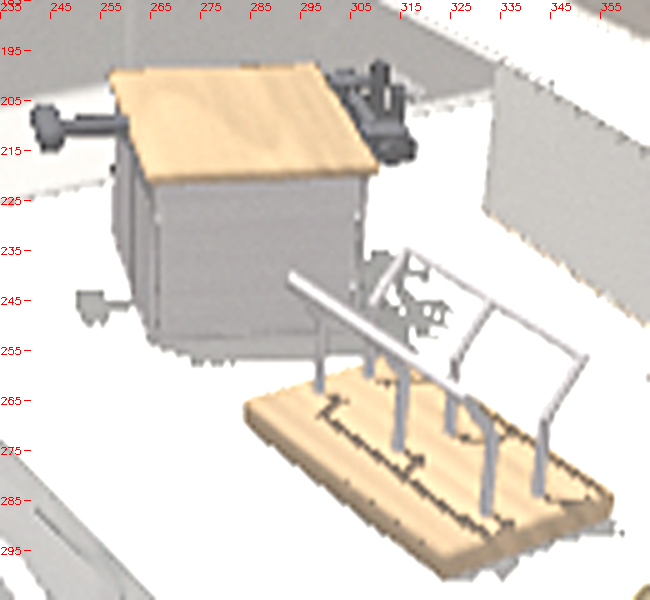

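Top-view crop: lid corners are at about (130,95), (370,187), (297,381) and (62,298), with the handle bar around (153,410). The base corners are at (407,217), (668,205), (677,370) and (420,385). The same corners show in the side crop, so I'll fit both poses from the two views together.

```bash
cat > fit.py <<'E'
from h import *
from scipy.optimize import least_squares
t=pickle.load(open('pics/top0.pkl','rb'));s=pickle.load(open('pics/side0.pkl','rb'))
A=lambda u,v:(262+u/6-.5,145+v/6-.5); B=lambda u,v:(235+u/5-.5,185+v/5-.5)
lid=[[-10,69,4],[-10,-69,4],[-128,-69,4],[-128,69,4]]
lo=[(t,A(130,95),lid[0]),(t,A(372,187),lid[1]),(t,A(297,381),lid[2]),(t,A(62,298),lid[3]),
 (s,B(315,65),lid[0]),(s,B(378,172),lid[1]),(s,B(150,183),lid[2]),(s,B(110,73),lid[3]),(t,A(152,410),[-168,0,4]),(s,B(46,128),[-168,0,0])]
st=[[50,75,0],[50,-75,0],[-50,-75,0],[-50,75,0]]
so=[(t,A(407,217),st[0]),(t,A(420,383),st[3]),(t,A(677,368),st[2]),(s,B(245,405),st[3]),(s,B(445,555),st[2]),(s,B(612,490),st[1])]
def W(p,l,z):
    c,n=np.cos(p[2]),np.sin(p[2]); l=np.array(l)/1000; return np.array([p[0]+c*l[0]-n*l[1],p[1]+n*l[0]+c*l[1],z+l[2]])
def fit(obs,z,p0):
    f=lambda p:np.concatenate([np.array(proj(c,W(p,l,z)))-px for c,px,l in obs])
    r=least_squares(f,p0,loss='soft_l1'); return r.x,f(r.x).reshape(-1,2).round(1)
if __name__=='__main__':
    for o,z,p0 in((lo,.094,[.5,-.2,0]),(so,.016,[.5,-.4,0])):
        p,r=fit(o,z,p0); print(p,r.tolist())
        for k in (t,s):
            q=[x for x in o if x[0] is k]; print(fit(q,z,p)[0])
        if z>.05: print('handle',W(p,[-168,0,0],z), 'yawdeg',np.degrees(p[2]))
    for n,u,v in(('tin',215,222),('mill',162,223)): print(n,atz(t,u,v,.11))
    print(W(p,[0,0,0],0))
E
python3 fit.py
```

```text
[ 0.60761939 -0.27331423 -0.37382386] [[0.5, 0.4], [0.0, -0.3], [0.5, 1.3], [-0.7, 0.1], [1.0, -0.6], [0.9, -1.4], [-0.6, -1.8], [-0.4, -0.8], [0.2, 0.6], [0.6, 0.1]]
[ 0.60906654 -0.27287116 -0.37327158]
[ 0.60386139 -0.27770374 -0.37034785]
handle [ 0.45122184 -0.21196435  0.094     ] yawdeg -21.418529259522646
[ 0.52251793 -0.44666532  0.03526996] [[0.1, -0.3], [0.2, 0.7], [0.6, 1.0], [-0.5, -2.2], [-0.1, -0.7], [1.8, -0.3]]
[ 0.52447439 -0.44547052  0.0458417 ]
[ 0.5193056  -0.44868608  0.05073287]
tin [0.4270505  0.01643382 0.11      ]
mill [0.42650209 0.18229937 0.11      ]
[ 0.52251793 -0.44666532  0.        ]
```

Call:
{"op": "carry_out", "data": {"motion": "-0.09 -0.12 0 -0.01; -0.18 -0.24 0 -0.02; -0.28 -0.36 0 -0.029; -0.37 -0.48 0 -0.029; -0.46 -0.6 0 -0.029; -0.56 -0.73 0 -0.029; -0.65 -0.85 0 -0.029; -0.74 -0.97 0 -0.029", "grip": 1}}

```text
time: 0.9
tool_pos: [0.2804, 0.3107, 0.219]
ee_rot: [-3.141, -0.0, 2.768]
wrist_force: [0.2, 0.7, 0.9]
width: 0.0945
finger_force: 0.0
```

Call:
{"op": "carry_out", "data": {"motion": "-0.09 -0.12 0 0; -0.18 -0.24 0 0; -0.28 -0.36 0 0; -0.37 -0.48 0 0; -0.46 -0.6 0 0; -0.56 -0.73 0 0; -0.65 -0.85 0 0; -0.74 -0.97 0 0"}}

```text
time: 1.7
tool_pos: [0.3306, 0.1349, 0.2191]
ee_rot: [-3.141, -0.001, 2.768]
wrist_force: [0.3, 0.0, 0.5]
width: 0.0942
finger_force: 0.0
```

Call:
{"op": "carry_out", "data": {"motion": "-0.09 -0.12 0 0; -0.18 -0.24 0 0; -0.28 -0.36 0 0; -0.37 -0.48 0 0; -0.46 -0.6 0 0; -0.56 -0.73 0 0; -0.65 -0.85 0 0; -0.74 -0.97 0 0"}}

```text
time: 2.5
tool_pos: [0.3808, -0.041, 0.219]
ee_rot: [3.142, -0.001, 2.768]
wrist_force: [0.1, 0.3, -0.3]
width: 0.0939
finger_force: 0.0
```

Call:
{"op": "carry_out", "data": {"motion": "-0.12 -0.13 0 0; -0.24 -0.25 0 0; -0.36 -0.38 0 0; -0.48 -0.5 0 0; -0.6 -0.63 0 0; -0.72 -0.76 0 0; -0.85 -0.885 0 0; -0.85 -0.885 0 0"}}

```text
time: 3.3
tool_pos: [0.4515, -0.2124, 0.2181]
ee_rot: [-3.141, -0.002, 2.765]
wrist_force: [0.2, 0.2, 0.1]
width: 0.0943
finger_force: 0.0
```

```bash
cat > pair.py <<'E'
import sys
from h import *
k,tu,tv,su,sv=sys.argv[1],*map(int,sys.argv[2:6])
o=robot.get_obs(); print(o['tool_pos'],o['ee_rot'])
im=[]
for n,(u,v) in(('top',(tu,tv)),('side',(su,sv))):
    a=snap(n,n+k)['image'][v:v+100,u:u+80,::-1]
    a=cv2.convertScaleAbs(cv2.resize(a,(400,500),interpolation=cv2.INTER_CUBIC),alpha=1.4,beta=15)
    for i in range(0,400,50): cv2.putText(a,str(u+i//5),(i,10),0,.35,(0,0,255))
    for i in range(0,500,50): cv2.putText(a,str(v+i//5),(0,i+4),0,.35,(0,0,255))
    im.append(a)
cv2.imwrite(f'pics/p{k}.png',np.hstack(im))
E
python3 pair.py 1 260 140 225 140
```

```text
[ 0.4514794  -0.21239064  0.21811459] [-3.14134689e+00 -1.82698133e-03  2.76505515e+00]
```

View pics/p1.png

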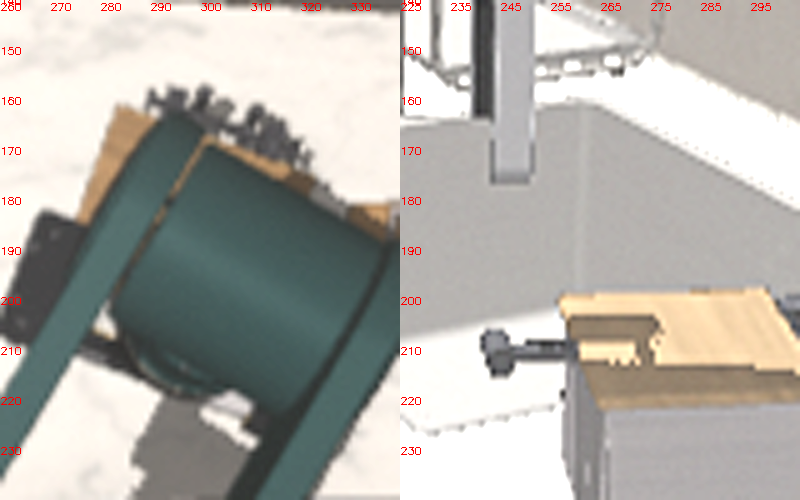

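The near fingertip is at side-view (247,175), directly above the handle's end at (246,210), so the tool is lined up. Next: descend and grip.

Call:
{"op": "carry_out", "data": {"motion": "0 0 0.15 0; 0 0 0.3 0; 0 0 0.45 0; 0 0 0.6 0; 0 0 0.72 0; 0 0 0.82 0; 0 0 0.86 0; 0 0 0.86 0"}}

```text
time: 4.2
tool_pos: [0.4505, -0.209, 0.0898]
ee_rot: [3.141, -0.002, 2.769]
wrist_force: [0.4, 0.2, -0.7]
width: 0.094
finger_force: 0.0
```

Call:
{"op": "carry_out", "data": {"motion": "0 0 0 0; 0 0 0 0; 0 0 0 0; 0 0 0 0; 0 0 0 0; 0 0 0 0; 0 0 0 0; 0 0 0 0", "grip": -1}}

```text
time: 5.0
tool_pos: [0.4512, -0.2103, 0.0905]
ee_rot: [-3.142, -0.0, 2.768]
wrist_force: [0.4, -0.5, -0.6]
width: 0.0425
finger_force: 30.0
```

Call:
{"op": "carry_out", "data": {"motion": "-0.004 0 -0.098 0; -0.017 0 -0.194 0; -0.038 0 -0.29 0; -0.068 0 -0.383 0; -0.097 0 -0.456 0; -0.131 0 -0.526 0; -0.15 0 -0.56 0; -0.15 0 -0.56 0"}}

```text
time: 5.8
tool_pos: [0.4728, -0.2188, 0.1754]
ee_rot: [-3.141, 0.001, 2.768]
wrist_force: [0.9, -0.4, -2.0]
width: 0.0421
finger_force: 30.0
```

Call:
{"op": "carry_out", "data": {"motion": "-0.053 0 -0.082 0; -0.112 0 -0.16 0; -0.178 0 -0.232 0; -0.25 0 -0.298 0; -0.312 0 -0.346 0; -0.376 0 -0.39 0; -0.41 0 -0.41 0; -0.41 0 -0.41 0"}}

```text
time: 6.6
tool_pos: [0.5295, -0.2408, 0.2357]
ee_rot: [3.141, -0.001, 2.768]
wrist_force: [-1.3, 0.6, -0.9]
width: 0.0423
finger_force: 30.0
```

```bash
python3 pair.py 2 270 140 250 120
```

```text
[ 0.52951886 -0.24079841  0.23574895] [ 3.14118313e+00 -9.30312631e-04  2.76809201e+00]
```

View pics/p2.png

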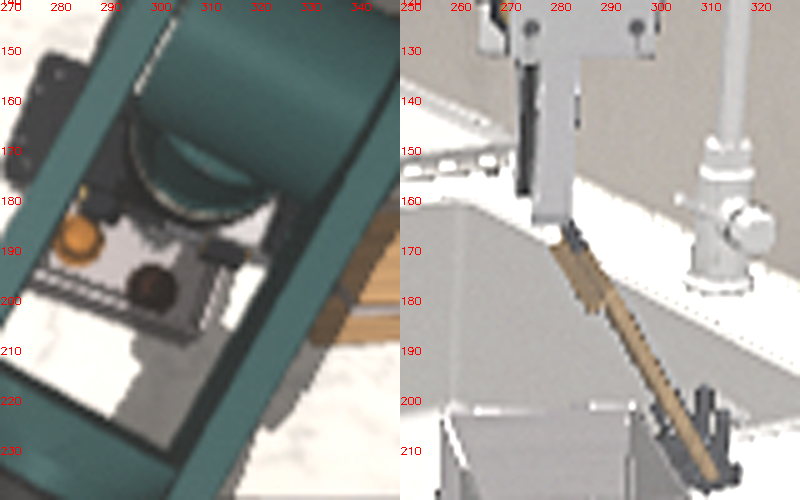

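The side view shows the lid swung up about 60° with its lugs still on the rod (around (312,212)) and held by the handle (282,168). I'll finish the swing.

Call:
{"op": "carry_out", "data": {"motion": "-0.087 0 -0.045 0; -0.177 0 -0.083 0; -0.27 0 -0.112 0; -0.366 0 -0.133 0; -0.443 0 -0.144 0; -0.501 0 -0.149 0; -0.54 0 -0.15 0; -0.54 0 -0.15 0"}}

```text
time: 7.5
tool_pos: [0.6053, -0.2705, 0.2588]
ee_rot: [3.141, 0.001, 2.768]
wrist_force: [0.1, 1.1, 1.9]
width: 0.0424
finger_force: 30.0
```

Call:
{"op": "carry_out", "data": {"motion": "0 0 0 0; 0 0 0 0; 0 0 0 0; 0 0 0 0; 0 0 0 0; 0 0 0 0; 0 0 0 0; 0 0 0 0"}}

```text
time: 8.3
tool_pos: [0.6049, -0.2705, 0.2587]
ee_rot: [3.141, 0.0, 2.768]
wrist_force: [-0.7, 1.0, 3.3]
width: 0.0421
finger_force: 30.0
```

```bash
python3 pair.py 3 290 140 265 110
```

```text
[ 0.60490933 -0.27046386  0.25872546] [3.14146034e+00 4.20467933e-04 2.76795384e+00]
```

View pics/p3.png

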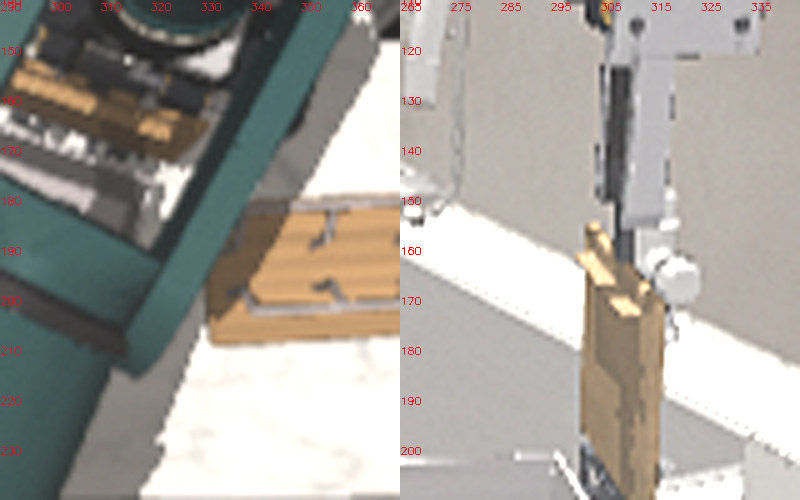

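The lid stands upright on the rod. I'll lift it straight up.

Call:
{"op": "carry_out", "data": {"motion": "0 0 -0.05 0; 0 0 -0.1 0; 0 0 -0.16 0; 0 0 -0.22 0; 0 0 -0.28 0; 0 0 -0.34 0; 0 0 -0.4 0; 0 0 -0.4 0"}}

```text
time: 9.2
tool_pos: [0.6053, -0.2708, 0.3209]
ee_rot: [-3.141, 0.004, 2.768]
wrist_force: [-0.4, 0.2, -1.6]
width: 0.0418
finger_force: 30.0
```

Call:
{"op": "carry_out", "data": {"motion": "0 0 0 0; 0 0 0 0; 0 0 0 0; 0 0 0 0; 0 0 0 0; 0 0 0 0; 0 0 0 0; 0 0 0 0"}}

```text
time: 10.0
tool_pos: [0.6048, -0.2705, 0.3185]
ee_rot: [3.142, 0.0, 2.768]
wrist_force: [-0.2, 0.2, -3.6]
width: 0.0422
finger_force: 30.0
```

Call:
{"op": "carry_out", "data": {"motion": "0.005 -0.06 0 0; 0.01 -0.15 0 0; 0.018 -0.25 0 0; 0.025 -0.35 0 0; 0.03 -0.45 0 0; 0.035 -0.55 0 0; 0.04 -0.62 0 0; 0.043 -0.65 0 0"}}

```text
time: 10.8
tool_pos: [0.5625, -0.3604, 0.3183]
ee_rot: [-3.142, -0.0, 2.766]
wrist_force: [-0.3, 0.3, -3.1]
width: 0.042
finger_force: 30.0
```

Call:
{"op": "carry_out", "data": {"motion": "0.005 -0.08 0 -0.02; 0.01 -0.18 0 -0.04; 0.018 -0.28 0 -0.06; 0.025 -0.38 0 -0.08; 0.03 -0.48 0 -0.1; 0.035 -0.56 0 -0.12; 0.04 -0.62 0 -0.13; 0.043 -0.65 0 -0.133"}}

```text
time: 11.6
tool_pos: [0.5214, -0.4479, 0.3183]
ee_rot: [3.141, -0.0, -3.097]
wrist_force: [-0.0, -0.1, -3.2]
width: 0.0424
finger_force: 30.0
```

Call:
{"op": "carry_out", "data": {"motion": "0 0 0 0; 0 0 0 0; 0 0 0 0; 0 0 0 0; 0 0 0 0; 0 0 0 0; 0 0 0 0; 0 0 0 0"}}

```text
time: 12.4
tool_pos: [0.5217, -0.4473, 0.3184]
ee_rot: [3.141, 0.0, -3.097]
wrist_force: [0.1, -0.1, -2.8]
width: 0.0423
finger_force: 30.0
```

```bash
cat > view.py <<'E'
import sys
from h import *
k=sys.argv[1]; u,v=map(int,sys.argv[2:4])
o=robot.get_obs(); print(o['time'],o['tool_pos'],o['ee_rot'])
s=snap('side','side'+k); t=snap('top','top'+k)
def mk(s,u,v,w,h,f):
    a=cv2.convertScaleAbs(cv2.resize(np.ascontiguousarray(s['image'][v:v+h,u:u+w,::-1]),None,fx=f,fy=f,interpolation=cv2.INTER_CUBIC),alpha=1.3,beta=10)
    for i in range(0,w,10): cv2.putText(a,str(u+i),(i*f,10),0,.35,(0,0,255))
    for i in range(0,h,10): cv2.putText(a,str(v+i),(0,i*f+4),0,.35,(0,0,255))
    return a
cv2.imwrite(f'pics/v{k}.png',np.hstack([mk(s,u,v,80,120,5),mk(t,320,135,80,120,5)]))
E
python3 view.py 4 275 180
```

```text
12.4 [ 0.5216601  -0.44729726  0.31841529] [ 3.14145694e+00  1.93771078e-05 -3.09745175e+00]
```

View pics/v4.png

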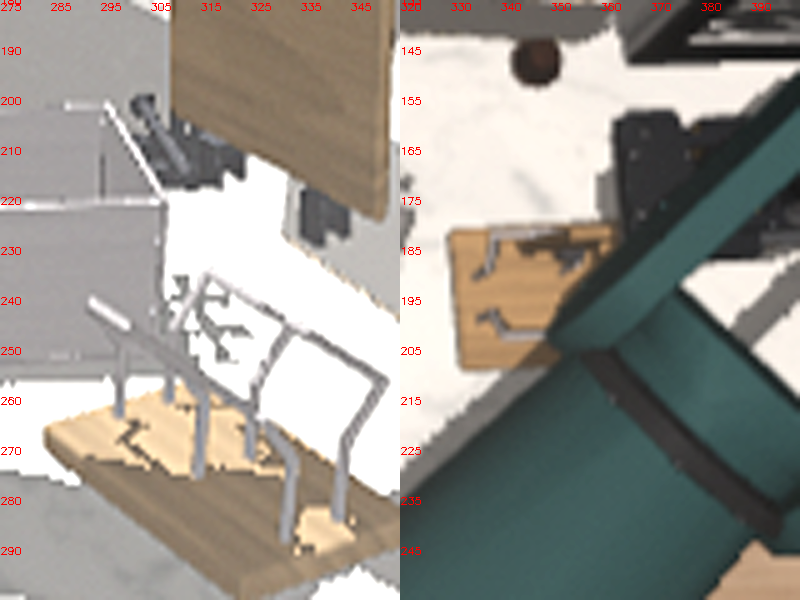

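The lid hangs above the stand. In the side view its lower plate edge runs from (309,204) to (351,223), with a lug at (340,229). I'll fit its tilt numerically.

```bash
cat > tilt.py <<'E'
from h import *
from scipy.optimize import least_squares
s=pickle.load(open('pics/side4.pkl','rb')); im=s['image']
hsv=cv2.cvtColor(im,cv2.COLOR_RGB2HSV); m=((hsv[...,0]>5)&(hsv[...,0]<25)&(hsv[...,1]>60)).astype(np.uint8)
m[232:]=0; m[:,:290]=0
c=max(cv2.findContours(m,cv2.RETR_EXTERNAL,cv2.CHAIN_APPROX_NONE)[0],key=cv2.contourArea)
print(cv2.approxPolyDP(c,2.5,True)[:,0].tolist(),cv2.boundingRect(c))
def P(l,a,H,yaw):
    l=np.array(l)/1000-[-.168,0,0]; ca,sa=np.cos(a),np.sin(a)
    # lid x down, z forward; a>0 swings lower end to +x(slot)
    f=ca*l[2]+sa*l[0]; z=sa*l[2]-ca*l[0]
    c,n=np.cos(yaw),np.sin(yaw); return np.array([H[0]+c*f-n*l[1],H[1]+n*f+c*l[1],H[2]+z])
H=[.5217,-.4473,.3234]
for a in(-10,-5,0,5,10):
    print(a,[tuple(np.round(proj(s,P(l,np.radians(a),H,.044)),1)) for l in([-10,69,-4],[-10,-69,-4],[-10,-69,4],[-128,69,-4],[-128,-69,-4],[-128,-69,4],[12,-34,-9],[12,-34,9])])
E
python3 tilt.py
```

```text
[[310, 154], [309, 201], [351, 223], [353, 171]] (309, 154, 45, 70)
-10 [(np.float64(294.0), np.float64(203.5)), (np.float64(334.8), np.float64(226.6)), (np.float64(337.7), np.float64(226.4)), (np.float64(304.4), np.float64(152.4)), (np.float64(348.1), np.float64(170.0)), (np.float64(351.0), np.float64(170.1)), (np.float64(319.5), np.float64(230.2)), (np.float64(326.0), np.float64(229.7))]
-5 [(np.float64(298.8), np.float64(203.2)), (np.float64(339.8), np.float64(226.1)), (np.float64(342.8), np.float64(225.6)), (np.float64(305.6), np.float64(152.5)), (np.float64(349.4), np.float64(170.2)), (np.float64(352.4), np.float64(169.9)), (np.float64(325.2), np.float64(229.8)), (np.float64(331.7), np.float64(228.7))]
0 [(np.float64(303.6), np.float64(202.5)), (np.float64(344.9), np.float64(225.1)), (np.float64(347.8), np.float64(224.3)), (np.float64(306.9), np.float64(152.6)), (np.float64(350.7), np.float64(170.1)), (np.float64(353.7), np.float64(169.5)), (np.float64(330.8), np.float64(228.8)), (np.float64(337.3), np.float64(227.0))]
5 [(np.float64(308.4), np.float64(201.3)), (np.float64(350.0), np.float64(223.6)), (np.float64(352.9), np.float64(222.5)), (np.float64(308.2), np.float64(152.4)), (np.float64(352.0), np.float64(170.0)), (np.float64(355.1), np.float64(169.0)), (np.float64(336.5), np.float64(227.3)), (np.float64(342.9), np.float64(224.9))]
10 [(np.float64(313.1), np.float64(199.6)), (np.float64(355.0), np.float64(221.6)), (np.float64(357.9), np.float64(220.2)), (np.float64(309.4), np.float64(152.2)), (np.float64(353.3), np.float64(169.6)), (np.float64(356.4), np.float64(168.4)), (np.float64(342.1), np.float64(225.2)), (np.float64(348.4), np.float64(222.2))]
```

Call:
{"op": "carry_out", "data": {"motion": "0.03 0 0 0; 0.06 0 0 0; 0.087 0 0 0; 0.087 0 0 0; 0.087 0 0.08 0; 0.087 0 0.18 0; 0.087 0 0.27 0; 0.087 0 0.33 0"}}

```text
time: 13.3
tool_pos: [0.5083, -0.4477, 0.2676]
ee_rot: [3.14, -0.001, -3.098]
wrist_force: [0.2, -0.4, -2.9]
width: 0.0422
finger_force: 30.0
```

```bash
python3 view.py 5 275 180
```

```text
13.3 [ 0.50833831 -0.44765866  0.26759299] [ 3.14027676e+00 -9.58419424e-04 -3.09750826e+00]
```

View pics/v5.png

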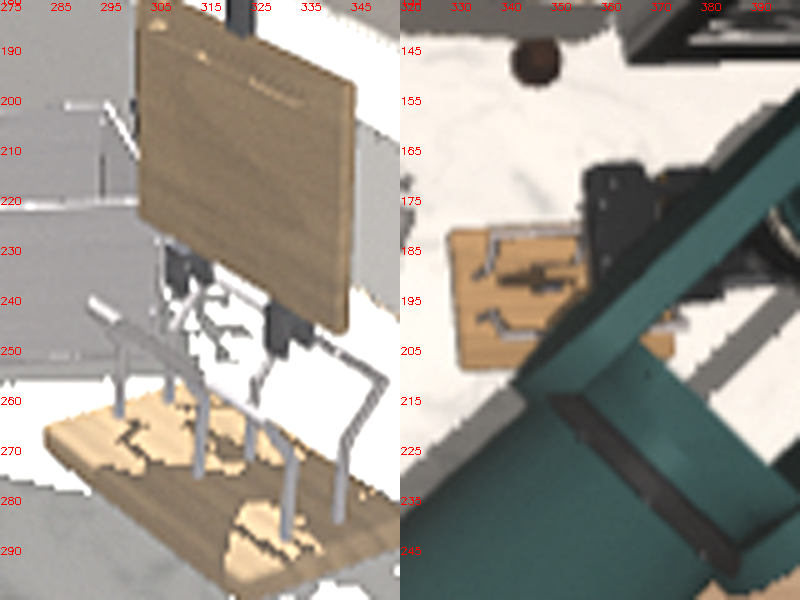

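The lug ends hang at (333,248) and (313,238) in the side view, against a slot centre line at about (331,251) and (313,239). That's about 2 mm off, within the flare. I'll lower with a small correction.

Call:
{"op": "carry_out", "data": {"motion": "0.01 0 0.03 0; 0.01 0 0.07 0; 0.01 0 0.11 0; 0.01 0 0.15 0; 0.01 0 0.19 0; 0.01 0 0.23 0; 0.01 0 0.27 0; 0.01 0 0.3 0"}}

```text
time: 14.2
tool_pos: [0.507, -0.4478, 0.2231]
ee_rot: [3.141, -0.0, -3.097]
wrist_force: [0.6, 1.2, -3.1]
width: 0.0421
finger_force: 30.0
```

Call:
{"op": "carry_out", "data": {"motion": "0 0 0.03 0; 0 0 0.06 0; 0 0 0.09 0; 0 0 0.12 0; 0 0 0.15 0; 0 0 0.18 0; 0 0 0.2 0; 0 0 0.2 0"}}

```text
time: 15.0
tool_pos: [0.5071, -0.4479, 0.1938]
ee_rot: [3.141, -0.0, -3.097]
wrist_force: [0.2, -0.5, -2.3]
width: 0.0421
finger_force: 30.0
```

Call:
{"op": "carry_out", "data": {"motion": "0 0 0.005 0; 0 0 0.01 0; 0 0 0.015 0; 0 0 0.02 0; 0 0 0.02 0; 0 0 0.02 0; 0 0 0.02 0; 0 0 0.02 0"}}

```text
time: 15.8
tool_pos: [0.5077, -0.4481, 0.1933]
ee_rot: [-3.14, 0.002, -3.097]
wrist_force: [-0.4, 1.5, 5.2]
width: 0.042
finger_force: 30.0
```

Contact is at the expected height (5 N up), so the lugs are on the base. I'll release, then withdraw straight up.

Call:
{"op": "carry_out", "data": {"motion": "0 0 0 0; 0 0 0 0; 0 0 0 0; 0 0 0 0; 0 0 0 0; 0 0 0 0; 0 0 0 0; 0 0 0 0", "grip": 1}}

```text
time: 16.6
tool_pos: [0.5071, -0.448, 0.1909]
ee_rot: [3.142, 0.0, -3.097]
wrist_force: [-0.6, 0.2, 0.3]
width: 0.0936
finger_force: 0.0
```

Call:
{"op": "carry_out", "data": {"motion": "0 0 -0.05 0; 0 0 -0.12 0; 0 0 -0.22 0; 0 0 -0.35 0; 0 0 -0.48 0; 0 0 -0.6 0; 0 0 -0.7 0; 0 0 -0.75 0"}}

```text
time: 17.4
tool_pos: [0.5075, -0.4484, 0.3074]
ee_rot: [-3.138, 0.004, -3.097]
wrist_force: [-0.4, -0.2, 0.7]
width: 0.0938
finger_force: 0.0
```

```bash
python3 view.py 6 275 180
```

```text
17.4 [ 0.5075062  -0.44835753  0.30743969] [-3.13761465  0.00361365 -3.09743452]
```

View pics/v6.png

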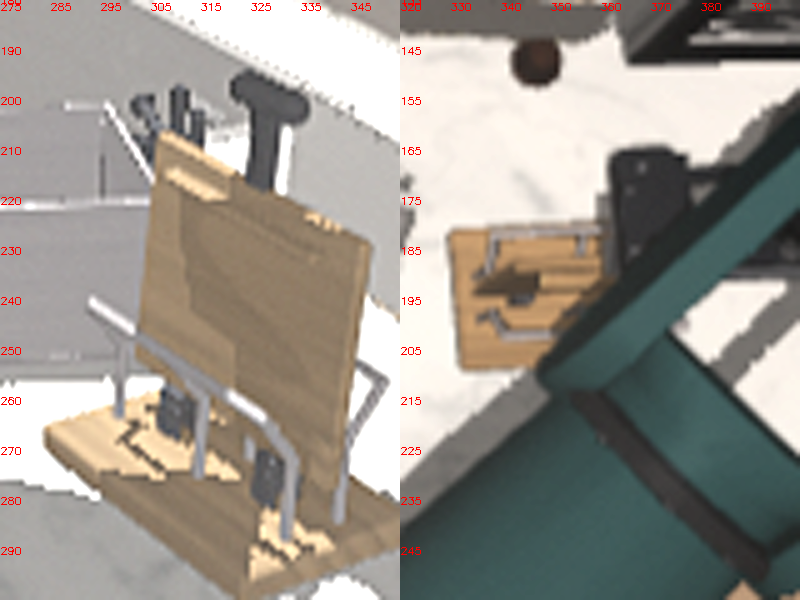

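The lid stands between the hoops, handle up (at (328,199)), with its lugs on the base (at (310,266) and (328,279)). It leans slightly back against the far hoop, and the gripper is clear above it. Handing in.

Call:
{"op": "carry_out", "data": {"motion": "0 0 -0.1 0; 0 0 -0.2 0; 0 0 -0.25 0; 0 0 -0.25 0; 0 0 -0.25 0; 0 0 -0.25 0; 0 0 -0.25 0; 0 0 -0.25 0"}}

```text
time: 18.3
tool_pos: [0.507, -0.4479, 0.3403]
ee_rot: [3.141, -0.001, -3.097]
wrist_force: [0.2, -0.4, 0.0]
width: 0.0941
finger_force: 0.0
```

```bash
python3 -c "
from bench import robot
print(robot.close_job())"
```

```text
the job is handed in; nothing more can be done
None
```

The lid was swung upright, lifted off the rod and stood between the stand's hoops, handle up and released, with the sugar tin and pepper mill untouched; I handed the job in at 18.3 s, and no verdict came back.

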